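Clear the dark plate and hold a shuttlecock up against it

ROBOT

A 6-joint arm with a two-finger parallel gripper is mounted at the origin on the work surface. World frame = base frame: x ahead of the robot, y to its left, z up, the work surface at z = 0. Lengths are in mm, angles in rad, forces in N, time in s.
With the tool pointing down it reaches from about 350 to 875 mm from the base axis. Payload 4.2 kg.
Tool frame: the origin (TCP) lies midway between the tips of the shut fingers; the grasp point (between the pads) lies 19 mm behind it; z points along the fingers, y is the line along which they close (so a half turn about z gives the same grasp; the last joint's range is limited). The gripper opens to 85 mm and grips with 20 to 120 N. Pads are 22 mm wide; open, the fingers measure 114 mm over their backs; the gripper's body (76 mm by 85 mm) begins 54 mm behind the grasp point. The pads swing forward as they close: fully open they stand 13 mm farther back than shut.
Start: joints at [-1.02, 0.385, 0.008, 0, -1.194, -0.259], TCP at [179.814, -598.553, 231.312] pointing down, gripper open.
Joint ranges: [-3.14, 3.14], [-1.21, 2.06], [-1.07, 1.41], [-3.16, 2.05], [-2.99, -0.16], [-3.1, 3.1]. Speed limits (rad/s): [2.79, 2.79, 3.14, 3.14, 3.14, 3.14].

INTERFACE

Orientations are given as a unit quaternion [x, y, z, w].
In Python, from bench import read_state, get_image, job_done gives the robot as it stands.
- The arm moves only by the shell command python3 -m jog 'ROWS'. ROWS is JSON, a list of rows, each a list of 3 entries, a list of its own where there are three numbers: the shift along the world's x, y, z scaled (see below), then the turn, a rotation vector about the world's x, y, z scaled (see below), then the gripper's target within -1 to 1 (shut at 1, half-way at 0, fully open at -1). In form: [[[x, y, z], [wx, wy, wz], claw], ...]. A call has 1 to 20 rows; each row is the pose to reach, as a shift and turn from the pose commanded when the call began; what a row does not reach only later rows make up. The controller multiplies each number of a shift by 10 cm and each number of a turn by 120 degrees. A row lasts 1/10 s, in which the tool goes at most 50 mm and 8.59 degrees, less where a joint would pass 70% of its speed; a pose out of reach is approached as far as the arm can. A call with a number of a shift or a turn outside -1 to 1 is refused whole. A call with a gripper value outside its range is refused whole. The fingers move at their own pace and stop on an object; the grip force is fixed at half the most. Time passes only in rows, so rows that repeat a pose let the fingers close. It gives the time, the measured TCP pose, the force, the opening and the grip force at its end, in the units of the state.
- read_state(): the state, without advancing time (a new reading comes with each control period).
- get_image(name): name is "side" or "top"; returns a dict with "frame" (480x640x3 uint8, red, green, blue), "range_z" (480x640 float32, mm along the optical axis (not along the pixel's ray), 0 where there is no reading), "fx", "fy", "cx", "cy" (pixels), "distortion" ([k1, k2, p1, p2, k3] as OpenCV has them; the pictures are not rectified), "R" (3x3) and "t" (3): a world point X has camera coordinates R X + t. Camera axes: x right, y down, z forward; pixel columns grow to the right and rows downward; lengths in mm; the calibration is good to about 2 mm. A picture is of the moment at which its call begins.
- job_done(): hands the job in; it is judged then, once.
The state is a dict: "clock": time; "joints": joint angles; "joint_vel": joint speeds; "joint_efforts": joint torques, N m; "position": TCP position; "ee_rot": TCP orientation; "contact_force": force on the tool from outside, world axes, zero at the start; "wrist_torque": the same for the moment, N m; "gripper_width": finger opening in mm; "grasp_force": force on a finger pad.
Only numpy, scipy, OpenCV 4.12 (cv2) and the standard library are available. Lean on these libraries where they do the work, as an engineer would, in place of code of your own. Each camera call takes 0.05 s, during which the arm holds its last target. There are 200 camera calls.

TASK

Push the three plaster chips off the dark plate onto the shelf with the orange scraper block held in the gripper (do not touch chips with the fingers), then put the block down on the shelf clear of the plate and let it go. Next draw the yellow shuttlecock straight out of the bamboo cup by its cork, leaving the cup standing where it is with the white shuttlecock inside, and hold the yellow one about 15 cm above the middle of the plate, tipped half-way to level (about 45 degrees, towards any side), so that its skirt can be checked against the dark plate. Finish while still holding it there, and leave the eyeglass case and carabiner where they are.

Things in the scene. Friction and masses are not known exactly. Their poses are not given: they have to be found in the camera images.
- plate_top (a point): centre of the upper face of the fixed black rubber-faced plate, 160 (its x) x 180 (its y) x 12 mm thick, lying flat on the shelf (shelf at height 0); x and y along its edges, z up. The shelf is free for 50 mm all round it, and 100 mm beyond it; farther off lie a fixed shuttle tube (beyond) and a 320 mm tall fixed desk lamp (far right)
- chip0_mid (a point): centre of a white loose plaster chip, flat, about 28 x 20 x 8 mm, 10 g, starts on the plate within 42 mm of the plate's centre line along x (so within plate y +-42 mm), and within plate x +-40 mm
- chip1_mid (a point): centre of a second such chip, about 24 x 22 x 8 mm
- chip2_mid (a point): centre of a third such chip, about 26 x 18 x 8 mm
- scraper_mid (a point): centre (half-way up) of the orange scraper block, a loose upright block 28 mm thick (its x) x 130 mm long (its y) x 60 mm tall (z up), the lowest 10 mm black and 24 mm thick, 0.12 to 0.25 kg; stands on the shelf on one side of the plate, the cup is on the other side. It can be gripped from above across its thickness
- cup: bamboo pen cup, loose, 0.3 kg, outside diameter 82 mm, wall 4.5 mm, 85 mm high, floor 6 mm thick; origin at the centre of its underside, z up; open at the top, holds the two nested shuttlecocks, the white one below
- cup_rim (a point): centre of the cup's mouth, 85 mm above the shelf
- yellow_cork (a point): centre of the yellow shuttlecock's cork: cylinder 26 mm in diameter, 26 mm tall, top 7 mm rounded, uppermost in the cup; z points from skirt to cork tip. Below it a hollow cone skirt widens from 21 to 66 mm at its open end, 71 mm from here along -z; 84 mm long in all, 12 g. It starts upright, tip 41 mm above the cup's rim, skirt 43 mm deep in the cup, and lifts straight out freely
- yellow_mid (a point): middle of the yellow shuttlecock's length, on its axis, 29 mm from the cork's centre towards the skirt; same axes as yellow_cork
- white_mid (a point): middle of the white shuttlecock, of the same shape, which stands on the cup's floor, skirt down, nested under the yellow one; to be left there
- case_mid (a point): centre of a black plastic eyeglass case lying on the shelf, 160 (x) x 62 (y) x 42 mm, loose; to be left alone
- carabiner_mid (a point): centre of a stainless carabiner lying flat on the shelf, 82 x 50 x 10 mm, loose; to be left alone
Things that resemble listed ones, but are neither listed nor needed, are in the scene too. What is shaped like the part that bears chip0_mid but blue or red is not meant.

How it is judged:
By the outcome, as a careful person would: the job done as asked, in the order asked, and still so for the second after the job is handed in, while the arm keeps its last pose, push and grip.
It also fails if it takes over 66 s, if anything falls off the work surface, if the arm or the gripper's body presses on something with over 40 N, if the wrist force passes 120 N, or if a joint passes its speed limit or range.

## Working session

There is one attempt and no reset: what is moved stays moved. The work goes in short steps, Python scripts to look and compute and a shell command to move; the robot and the scene stay as the last step left them, time stands still between calls to the robot, and variables do not carry over. Pictures are saved under pics/ and viewed, at most 10 in all, crops included, and the job is handed in when it is done.

```bash
mkdir -p pics; cat > h.py <<'E'
import numpy as np, cv2
from bench import read_state,get_image,job_done
def grab(n,tag):
    d=get_image(n); np.save(f'pics/{tag}.npy',d,allow_pickle=True)
    cv2.imwrite(f'pics/{tag}.png',d['frame'][:,:,::-1]); return d
def load(tag): return np.load(f'pics/{tag}.npy',allow_pickle=True).item()
def ray(d,u,v):
    K=np.array([[d['fx'],0,d['cx']],[0,d['fy'],d['cy']],[0,0,1]],float)
    p=cv2.undistortPoints(np.array([[[u,v]]],float),K,np.array(d['distortion'],float))[0,0]
    return np.array([p[0],p[1],1])
def w_range(d,u,v):
    z=d['range_z'][int(v),int(u)]; return np.array(d['R']).T@(ray(d,u,v)*z-np.array(d['t']))
def w_h(d,u,v,h):
    R=np.array(d['R']);c=-R.T@np.array(d['t']);r=R.T@ray(d,u,v); return c+r*(h-c[2])/r[2]
E
python3 -c "
from h import *
grab('top','t0');grab('side','s0');print(read_state())
for n in('t0','s0'):
  d=load(n);print(n,-np.array(d['R']).T@d['t'],np.array(d['R']))"
```

```text
{'clock': 0.1, 'joints': array([-1.02038564e+00,  3.85479494e-01,  6.74712845e-03, -4.27267246e-04,
       -1.19401856e+00, -2.58572655e-01]), 'joint_vel': array([ 0.00050882, -0.00062745,  0.00277235,  0.00089339, -0.00060951,
       -0.00024755]), 'joint_efforts': array([-1.01490747e-03, -3.93318057e+01,  1.88929957e+01,  4.19794679e+00,
       -2.52648766e-03,  5.82777389e-06]), 'position': array([ 179.66247956, -598.06402926,  230.32621891]), 'ee_rot': array([-1.45323711e-01,  9.89383659e-01,  9.76583060e-04, -2.02070960e-04]), 'contact_force': array([-0.15269929,  0.16682975, -0.29927072]), 'wrist_torque': array([-0.00977147,  0.0360517 , -0.03205671]), 'grasp_force': 0.0, 'gripper_width': 85.63819955797808}
t0 [ 378.2024332     6.91648262 1051.69351888] [[-0.01193159 -0.99986169  0.01158623]
 [-0.98538439  0.00978816 -0.17006412]
 [ 0.16992719 -0.01344602 -0.98536488]]
s0 [  -8.72458112 -504.04117465  665.92479866] [[ 0.6646944  -0.74706848 -0.00836858]
 [-0.45112531 -0.3924038  -0.80156423]
 [ 0.59553951  0.53657054 -0.59785011]]
```

View pics/t0.png

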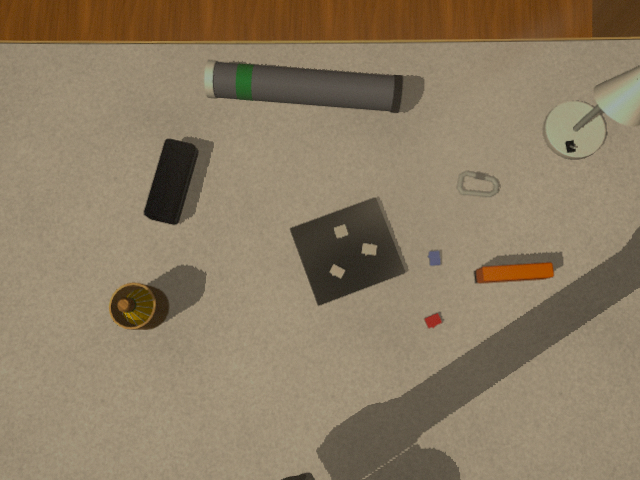

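View pics/s0.png

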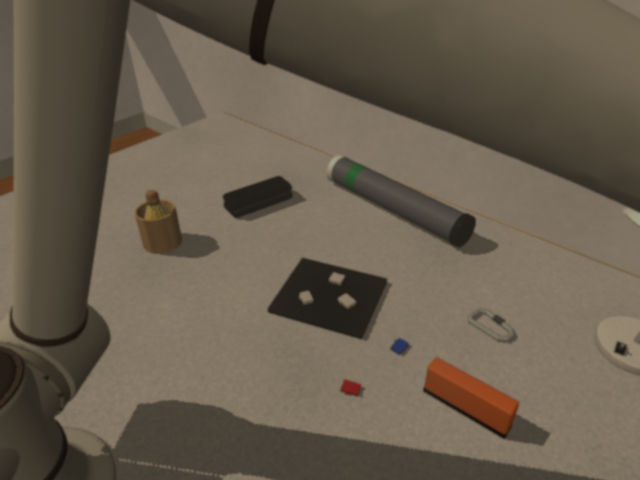

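The top picture shows the plate (corners 290,229 / 377,198 / 405,271 / 318,304), white chips at (341,231), (369,250) and (337,271), and the scraper at about (515,273). The yellow cork is at (125,305) in the cup, the case at (172,181) and the carabiner at (478,184). The blue (435,258) and red (433,320) pieces are decoys because the chips meant are white.

```bash
python3 - <<'E'
from h import *
np.set_printoptions(precision=1,suppress=True)
d=load('t0')
P=[w_h(d,u,v,12) for u,v in[(290.5,228.5),(377,198),(405.5,271),(318,304)]]
for p in P: print('corner',p)
c=sum(P)/4;print('c',c,[np.linalg.norm(P[i]-P[(i+1)%4]) for i in range(4)])
a=P[1]-P[2]; print('x axis deg',np.degrees(np.arctan2(a[1],a[0]))); b=P[0]-P[1];print('y deg',np.degrees(np.arctan2(b[1],b[0])))
for u,v in[(341,231),(369,250),(337,271)]: print('chip',w_h(d,u,v,20),w_range(d,u,v))
def blob(d,lo,hi,box=None):
    hsv=cv2.cvtColor(d['frame'],cv2.COLOR_RGB2HSV); return cv2.inRange(hsv,lo,hi)
m=blob(d,(5,180,120),(16,255,255));m[:, :450]=0
v,u=np.nonzero(m)
pts=np.array([w_range(d,x,y) for x,y in zip(u,v)]);t=pts[pts[:,2]>52]
r=cv2.minAreaRect(t[:,:2].astype(np.float32));print('scr',r,t.mean(0),cv2.boxPoints(r))
# cork & cup
for u,v in[(125,305),(478,175),(172,181)]:print(u,v,w_range(d,u,v))
R=d['R'];
uv=[(u,v) for u in range(95,170) for v in range(270,340)]
pts=np.array([w_range(d,*p) for p in uv])
rim=pts[(pts[:,2]>80)&(pts[:,2]<90)];print('rim',rim[:,:2].min(0),rim[:,:2].max(0),len(rim))
print('cup bbox mid',(rim[:,:2].min(0)+rim[:,:2].max(0))/2)
ck=pts[pts[:,2]>112];print('cork',ck.mean(0),ck.min(0),ck.max(0),len(ck))
# case,carabiner,tube
uv=[(u,v) for u in range(140,205) for v in range(130,230)];p=np.array([w_range(d,*q) for q in uv]);p=p[p[:,2]>30];print('case',p.min(0),p.max(0))
uv=[(u,v) for u in range(450,505) for v in range(165,200)];p=np.array([w_range(d,*q) for q in uv]);p=p[p[:,2]>5];print('carab',p.min(0),p.max(0))
uv=[(u,v) for u in range(200,410) for v in range(55,115)];p=np.array([w_range(d,*q) for q in uv]);p=p[p[:,2]>20];print('tube',p.min(0),p.max(0))
print('red',w_h(d,433,320,8),'blue',w_h(d,435,258,8))
a=cv2.resize(d['frame'][190:310,280:440],None,fx=3,fy=3,interpolation=2)
b=cv2.resize(d['frame'][260:345,95:175],(339,360),interpolation=2)
cv2.imwrite('pics/c1.png',np.hstack([a[:, :450],b])[:,:,::-1])
E
```

```text
corner [578.9  70.5  12. ]
corner [638.2 -99.2  12. ]
corner [ 493.7 -150.1   12. ]
corner [432.6  18.3  12. ]
c [535.9 -40.1  12. ] [np.float64(179.74905613843111), np.float64(153.23189159996818), np.float64(179.12644925934765), np.float64(155.33200175420023)]
x axis deg 19.409892071827134
y deg 109.2714463397182
chip [571.5 -27.2  20. ] [571.6 -27.2  19.5]
chip [533.9 -80.3  20. ] [533.9 -80.3  20.4]
chip [494.2 -18.4  20. ] [494.4 -18.5  17.5]
scr ((450.5660095214844, -199.76852416992188), (46.28407287597656, 435.52093505859375), 13.22970962524414) [ 484.4 -344.4   67.4] [[ 378.2    6.9]
 [ 477.9 -417. ]
 [ 522.9 -406.5]
 [ 423.3   17.5]]
125 305 [429.1 339.7 126.6]
478 175 [ 682.1 -299.3   14.9]
172 181 [667.1 293.7  42.7]
rim [389.8 301.2] [470.1 382.9] 553
cup bbox mid [430. 342.]
cork [424.5 305.4 222.1] [378.2   6.9 112.2] [ 443.1  355.7 1051.7] 226
case [378.2   6.9  30.2] [ 754.3  348.4 1051.7]
carab [ 378.2 -351.3    5.1] [ 703.7    6.9 1051.7]
tube [ 378.2 -147.    20.8] [ 908.   234.4 1051.7]
red [ 400.3 -199.5    8. ] blue [ 518.8 -208.7    8. ]
```

View pics/c1.png

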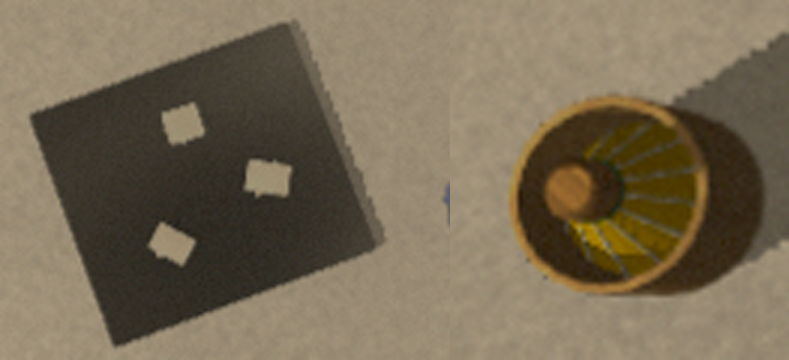

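The crop confirms three white chips on the plate, and the tan cork with the yellow skirt in the cup. Next I refine the scraper and cork positions.

```bash
python3 - <<'E'
from h import *
np.set_printoptions(precision=1,suppress=True)
d=load('t0')
def cloud(u0,u1,v0,v1,lo,hi):
    p=np.array([w_range(d,u,v) for u in range(u0,u1) for v in range(v0,v1) if d['range_z'][v,u]>0])
    return p[(p[:,2]>lo)&(p[:,2]<hi)]
t=cloud(465,565,250,295,54,66);r=cv2.minAreaRect(t[:,:2].astype(np.float32));print('scr',r,t.mean(0),np.median(t,0),'\n',cv2.boxPoints(r))
ck=cloud(95,170,270,340,117,130);print('cork',ck[:,:2].min(0),ck[:,:2].max(0),ck.mean(0),len(ck),w_h(d,123.8,304.9,124))
s=load('s0')
p=np.array([w_range(s,u,v) for u in range(140,165) for v in range(185,215) if s['range_z'][v,u]>0]);p=p[(p[:,2]>116)&(p[:,2]<130)];print('cork side',p.mean(0),p.min(0),p.max(0))
for n,a in(('case',(140,205,130,230,30,50)),('carab',(450,505,165,200,5,30)),('tube',(200,410,55,115,20,90))):
  p=cloud(*a);print(n,p.min(0),p.max(0))
t=np.array([w_range(s,u,v) for u in range(415,530) for v in range(350,440) if s['range_z'][v,u]>0]);t=t[(t[:,2]>56)&(t[:,2]<66)];print('scr side',cv2.minAreaRect(t[:,:2].astype(np.float32)))
E
```

```text
scr ((485.3551330566406, -348.36798095703125), (28.257299423217773, 128.68939208984375), 3.0491995811462402) [ 485.  -347.6   59.7] [ 484.8 -347.9   59.7] 
 [[ 467.8 -284.9]
 [ 474.7 -413.4]
 [ 502.9 -411.9]
 [ 496.  -283.4]]
cork [419.2 330.4] [442.8 355.7] [430.2 341.3 124.4] 183 [429.4 342.7 124. ]
cork side [428.8 336.8 124.2] [418.  328.1 116. ] [443.2 350.7 130. ]
case [590.8 254.4  30.2] [754.3 348.4  48.4]
carab [ 635.9 -351.3    5.1] [ 703.7 -252.1   16.4]
tube [ 806.3 -147.    20.8] [908.  234.4  76.3]
scr side ((485.3082275390625, -349.4560241699219), (30.60125732421875, 129.904541015625), 2.5394647121429443)
```

```bash
python3 -m jog '[[[1,0.8,0],[0,0,0.212],-1],[[1,0.8,0],[0,0,0.212],-1],[[1,0.8,0],[0,0,0.212],-1],[[1,0.8,0],[0,0,0.212],-1]]'; python3 -m jog '[[[1,0.8,0],[0,0,0.212],-1],[[1,0.8,0],[0,0,0.212],-1],[[1,0.8,0],[0,0,0.212],-1],[[1,0.8,0],[0,0,0.212],-1]]'; python3 -m jog '[[[1,0.9,0],[0,0,0.212],-1],[[1,0.9,0],[0,0,0.212],-1],[[1,0.9,0],[0,0,0.212],-1],[[1,0.9,0],[0,0,0.212],-1],[[1,0.9,0],[0,0,0.212],-1]]'
```

```text
clock: 0.5
position: [282.1, -516.5, 231.1]
ee_rot: [-0.362, 0.932, 0.0, 0.0]
contact_force: [-0.6, 0.1, 0.1]
gripper_width: 85.5
grasp_force: 0.0
clock: 0.9
position: [381.7, -437.1, 230.9]
ee_rot: [-0.558, 0.83, 0.0, 0.0]
contact_force: [-0.4, -0.2, -0.3]
gripper_width: 85.3
grasp_force: 0.0
clock: 1.4
position: [479.4, -348.9, 230.8]
ee_rot: [0.725, -0.689, -0.001, 0.0]
contact_force: [-1.1, -0.2, -0.4]
gripper_width: 85.3
grasp_force: 0.0
```

```bash
python3 -m jog '[[[0.055,0,-0.5],[0,0,0],-1],[[0.055,0,-1],[0,0,0],-1],[[0.055,0,-1],[0,0,0],-1]]'; python3 -m jog '[[[0,0,-0.4],[0,0,0],-1],[[0,0,-0.8],[0,0,0],-1],[[0,0,-1],[0,0,0],-1],[[0,0,-1],[0,0,0],1],[[0,0,-1],[0,0,0],1],[[0,0,-1],[0,0,0],1],[[0,0,-1],[0,0,0],1],[[0,0,-1],[0,0,0],1],[[0,0,-1],[0,0,0],1],[[0,0,-1],[0,0,0],1],[[0,0,-1],[0,0,0],1],[[0,0,-1],[0,0,0],1]]'
```

```text
clock: 1.7
position: [479.2, -347.6, 124.3]
ee_rot: [0.724, -0.69, -0.008, 0.002]
contact_force: [-0.4, 0.1, -1.2]
gripper_width: 85.5
grasp_force: 0.0
clock: 2.9
position: [486.4, -349.3, 33.7]
ee_rot: [0.726, -0.688, 0.002, -0.0]
contact_force: [-1.3, 0.5, 6.3]
gripper_width: 26.9
grasp_force: 59.8
```

```bash
python3 -m jog '[[[0,0,0.3],[0,0,0],1],[[0,0,0.6],[0,0,0],1],[[0,0,0.6],[0,0,0.136],1],[[0,0.4,0.6],[0,0,0.136],1],[[0,0.8,0.6],[0,0,0.136],1],[[0,1,0.6],[0,0,0.136],1]]'; python3 -m jog '[[[0,0.4,0],[0,0,0],1],[[0,0.8,0],[0,0,0],1],[[0,1,0],[0,0,0],1]]';python3 -m jog '[[[-0.2,0.4,0],[0,0,0],1],[[-0.2,0.8,0],[0,0,0],1],[[-0.2,0.84,0],[0,0,0],1],[[-0.2,0.84,0],[0,0,0],1],[[-0.2,0.84,0],[0,0,0],1]]'; python3 - <<'E'
from h import *
np.set_printoptions(precision=1,suppress=True)
s=grab('side','s1');d=grab('top','t1');print(read_state()['position'],read_state()['ee_rot'])
cv2.imwrite('pics/c2.png',np.hstack([cv2.resize(s['frame'][180:420,200:470],(390,347)),cv2.resize(d['frame'][150:350,250:475],(390,347))])[:,:,::-1])
for n,q in(('s',s),('t',d)):
  m=cv2.inRange(cv2.cvtColor(q['frame'],cv2.COLOR_RGB2HSV),(3,170,60),(18,255,255))
  v,u=np.nonzero(m);p=np.array([w_range(q,x,y) for x,y in zip(u,v) if q['range_z'][y,x]>0]);
  k=(p[:,2]>20)&(p[:,0]<600)&(p[:,1]<100)&(p[:,2]<160);p=p[k];print(n,len(p),np.percentile(p,[1,50,99],axis=0))
  print(cv2.minAreaRect(p[:,:2].astype(np.float32)))
E
```

```text
clock: 3.5
position: [484.5, -246.2, 91.6]
ee_rot: [0.816, -0.578, -0.0, -0.0]
contact_force: [0.4, -0.6, -2.1]
gripper_width: 27.1
grasp_force: 59.7
clock: 3.8
position: [484.8, -146.1, 91.7]
ee_rot: [0.816, -0.577, -0.0, -0.0]
contact_force: [0.9, 0.2, -1.0]
gripper_width: 27.2
grasp_force: 59.7
clock: 4.3
position: [465.4, -64.9, 91.5]
ee_rot: [0.816, -0.578, 0.0, -0.0]
contact_force: [-0.1, 0.1, -1.8]
gripper_width: 27.2
grasp_force: 59.7
[465.3 -65.4  91.3] [ 0.8 -0.6 -0.   0. ]
s 1806 [[ 433.4 -130.3   71.7]
 [ 461.7  -86.8  102.7]
 [ 490.5  -11.6  121.5]]
((453.3277282714844, -73.13670349121094), (57.24459457397461, 127.79524993896484), 24.055469512939453)Traceback (most recent call last):
  File "<stdin>", line 8, in <module>
    return _quantile_unchecked(
        a, q, axis, out, overwrite_input, method, keepdims, weights)
    return _ureduce(a,
                    func=_quantile_ureduce_func,
    ...<5 lines>...
                    overwrite_input=overwrite_input,
                    method=method)
    r = func(a, **kwargs)
    result = _quantile(arr,
                       quantiles=q,
    ...<2 lines>...
                       out=out,
                       weights=wgt)
    slices_having_nans = np.isnan(arr[-1, ...])
                                  ~~~^^^^^^^^^
IndexError: index -1 is out of bounds for axis 0 with size 0
```

View pics/c2.png

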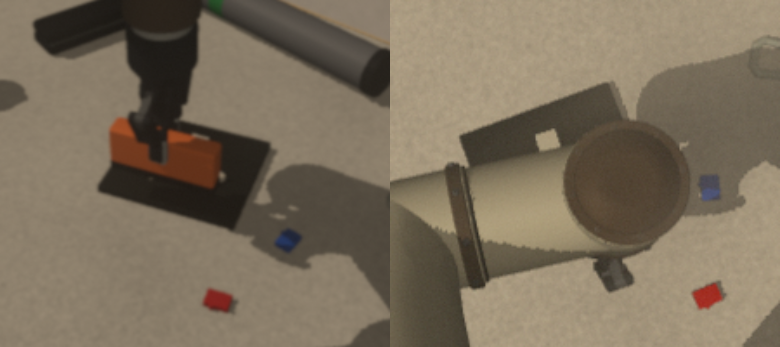

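```bash
python3 -m jog '[[[0,0,-0.25],[0,0,0],1],[[0,0,-0.4],[0,0,0],1],[[0,0,-0.47],[0,0,0],1],[[0,0,-0.475],[0,0,0],1],[[0,0,-0.475],[0,0,0],1],[[0,0,-0.475],[0,0,0],1]]'
```

```text
clock: 5.0
position: [463.9, -65.9, 45.5]
ee_rot: [0.816, -0.579, -0.001, 0.001]
contact_force: [-7.7, 1.5, 15.7]
gripper_width: 26.8
grasp_force: 62.3
```

```bash
python3 -m jog '[[[0,0,0.022],[0,0,0],1],[[0.094,0.033,0.022],[0,0,0],1],[[0.19,0.067,0.022],[0,0,0],1],[[0.284,0.1,0.022],[0,0,0],1],[[0.378,0.133,0.022],[0,0,0],1],[[0.472,0.166,0.022],[0,0,0],1],[[0.566,0.2,0.022],[0,0,0],1],[[0.66,0.232,0.022],[0,0,0],1],[[0.755,0.266,0.022],[0,0,0],1],[[0.85,0.3,0.022],[0,0,0],1],[[0.943,0.332,0.022],[0,0,0],1]]'; python3 -m jog '[[[0.094,0.033,0],[0,0,0],1],[[0.19,0.067,0],[0,0,0],1],[[0.284,0.1,0],[0,0,0],1],[[0.378,0.133,0],[0,0,0],1],[[0.472,0.166,0],[0,0,0],1],[[0.566,0.2,0],[0,0,0],1],[[0.66,0.232,0],[0,0,0],1],[[0.68,0.24,0],[0,0,0],1],[[0.68,0.24,0],[0,0,0],1]]'; python3 - <<'E'
from h import *
s=grab('side','s2');d=grab('top','t2')
cv2.imwrite('pics/c3.png',np.hstack([cv2.resize(s['frame'][180:380,230:455],(390,347)),cv2.resize(d['frame'][130:330,250:475],(390,347))])[:,:,::-1])
E
```

```text
clock: 6.1
position: [560.4, -31.0, 46.0]
ee_rot: [0.816, -0.578, -0.0, 0.0]
contact_force: [-0.6, -0.4, -1.6]
gripper_width: 27.0
grasp_force: 59.9
clock: 7.0
position: [627.8, -7.2, 45.8]
ee_rot: [0.816, -0.578, -0.0, 0.0]
contact_force: [0.4, -0.6, -2.3]
gripper_width: 27.1
grasp_force: 59.9
```

View pics/c3.png

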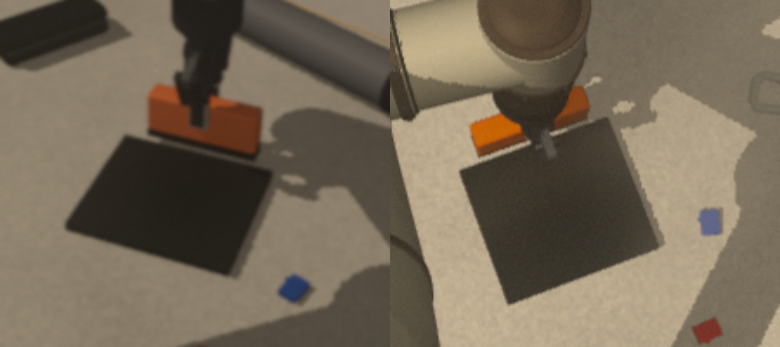

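```bash
python3 -m jog '[[[0,0,0.3],[0,0,0],1],[[0,0,0.6],[0,0,0],1],[[-0.2,-0.35,0.6],[0,0,0],1],[[-0.4,-0.7,0.6],[0,0,0],1],[[-0.47,-1,0.6],[0,0,0],1]]'; python3 -m jog '[[[-0.2,-0.4,0],[0,0,0],1],[[-0.4,-0.8,0],[0,0,0],1],[[-0.48,-1,0],[0,0,0],1]]';python3 -m jog '[[[-0.2,-0.4,0],[0,0,0],1],[[-0.4,-0.8,0],[0,0,0],1],[[-0.48,-1,0],[0,0,0],1],[[-0.48,-1,0],[0,0,0],1]]'; python3 -m jog '[[[0,-0.33,0],[0,0,0],1],[[0,-0.33,-0.3],[0,0,0],1],[[0,-0.33,-0.55],[0,0,0],1],[[0,-0.33,-0.63],[0,0,0],1],[[0,-0.33,-0.69],[0,0,0],1],[[0,-0.33,-0.72],[0,0,0],1],[[0,-0.33,-0.72],[0,0,0],1]]'; python3 - <<'E'
from h import *
s=grab('side','s3');d=grab('top','t3')
cv2.imwrite('pics/c4.png',np.hstack([cv2.resize(s['frame'][180:450,240:544],(390,347)),cv2.resize(d['frame'][130:330,270:495],(390,347))])[:,:,::-1])
E
```

```text
clock: 7.6
position: [578.0, -108.4, 106.4]
ee_rot: [0.816, -0.578, -0.001, 0.0]
contact_force: [0.5, 0.3, -2.5]
gripper_width: 26.8
grasp_force: 60.0
clock: 7.9
position: [529.8, -209.7, 106.1]
ee_rot: [0.815, -0.579, -0.001, 0.0]
contact_force: [0.5, -0.2, -2.7]
gripper_width: 26.9
grasp_force: 60.0
clock: 8.3
position: [482.7, -309.6, 106.1]
ee_rot: [0.815, -0.58, -0.0, 0.0]
contact_force: [0.1, 0.4, -1.7]
gripper_width: 27.2
grasp_force: 60.0
clock: 9.0
position: [485.3, -340.2, 34.7]
ee_rot: [0.816, -0.578, 0.001, -0.0]
contact_force: [-0.7, 0.7, -1.2]
gripper_width: 26.8
grasp_force: 59.9
```

View pics/c4.png

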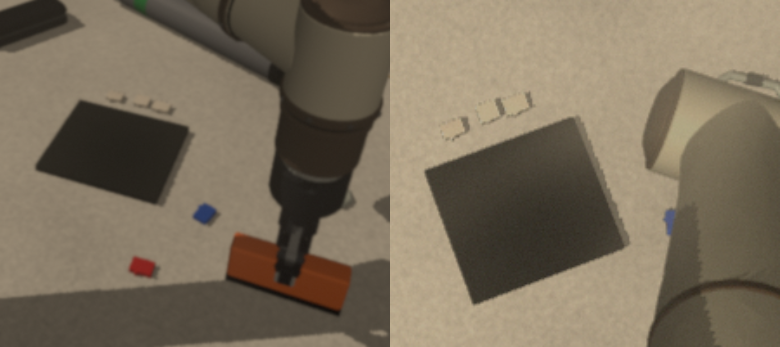

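All three chips now lie on the shelf beyond the plate, clear of its edge, and the block is just above the shelf. I'll lower it and let go.

```bash
python3 -m jog '[[[0,0,-0.015],[0,0,0],1],[[0,0,-0.02],[0,0,0],1],[[0,0,-0.02],[0,0,0],0.4],[[0,0,-0.02],[0,0,0],-0.2],[[0,0,-0.02],[0,0,0],-1],[[0,0,-0.02],[0,0,0],-1],[[0,0,-0.02],[0,0,0],-1],[[0,0,-0.02],[0,0,0],-1],[[0,0,-0.02],[0,0,0],-1]]'; python3 -m jog '[[[0,0,0.2],[0,0,0],-1],[[0,0,0.6],[0,0,0],-1],[[0,0,1],[0,0,0],-1],[[0,0,1],[0,0,0],-1]]'; python3 -m jog '[[[0,0.3,0.4],[0,0,0],-1],[[0,0.7,0.8],[0,0,0],-1],[[0,1,0.9],[0,0,0],-1],[[0,1,0.9],[0,0,0],-1]]';python3 - <<'E'
from h import *
np.set_printoptions(precision=3,suppress=True)
print(read_state()['position'],read_state()['joints'])
s=grab('side','s4')
t=np.array([w_range(s,u,v) for u in range(415,530) for v in range(350,450) if s['range_z'][v,u]>0]);t=t[(t[:,2]>56)&(t[:,2]<66)];print('scr side',cv2.minAreaRect(t[:,:2].astype(np.float32)))
E
```

```text
clock: 10.0
position: [484.6, -340.4, 31.9]
ee_rot: [0.816, -0.578, -0.0, 0.0]
contact_force: [-0.5, -0.3, 0.1]
gripper_width: 85.4
grasp_force: 0.0
clock: 10.4
position: [488.2, -342.2, 138.5]
ee_rot: [0.816, -0.578, 0.006, -0.001]
contact_force: [1.0, -0.6, 0.4]
gripper_width: 84.9
grasp_force: 0.0
clock: 10.8
position: [485.8, -238.0, 225.2]
ee_rot: [0.817, -0.577, 0.003, -0.001]
contact_force: [-0.1, -0.9, 0.3]
gripper_width: 85.6
grasp_force: 0.0
[ 485.848 -237.964  225.206] [-0.156  0.244 -0.213 -0.    -1.108  0.497]
scr side ((485.0215148925781, -341.0863037109375), (29.81884002685547, 129.24366760253906), 19.41579818725586)
```

The block is standing on the shelf (top at 60, yaw about 19°). Moving on to the cup.

```bash
M='x'; python3 -m jog '[[[0,0.5,0],[0,0,0],-1],[[0,1,0],[0,0,0],-1]]'; python3 -m jog '[[[0,0.5,0],[0,0,0],-1],[[0,1,0],[0,0,0],-1]]'; python3 -m jog '[[[0,0.5,0],[0,0,0],-1],[[0,1,0],[0,0,0],-1]]'; python3 -m jog '[[[-0.1,0.5,0],[0,0,0],-1],[[-0.2,1,0],[0,0,0],-1]]'; python3 -m jog '[[[-0.1,0.5,0],[0,0,0],-1],[[-0.2,1,0],[0,0,0],-1]]'; python3 -m jog '[[[-0.1,0.5,0],[0,0,0],-1],[[-0.15,0.82,0],[0,0,0],-1],[[-0.15,0.82,0],[0,0,0],-1],[[-0.15,0.82,0],[0,0,0],-1],[[-0.15,0.82,0],[0,0,0],-1]]'
```

```text
clock: 11.05
position: [483.9, -140.6, 220.6]
ee_rot: [0.815, -0.58, -0.001, 0.001]
contact_force: [0.3, 1.2, 0.7]
gripper_width: 85.4
grasp_force: 0.0
clock: 11.25
position: [484.0, -39.5, 220.9]
ee_rot: [0.815, -0.579, -0.001, 0.001]
contact_force: [1.6, 0.1, 0.6]
gripper_width: 85.4
grasp_force: 0.0
clock: 11.45
position: [484.1, 60.8, 221.0]
ee_rot: [0.816, -0.579, -0.0, 0.001]
contact_force: [0.8, 0.7, 0.6]
gripper_width: 85.8
grasp_force: 0.0
clock: 11.65
position: [464.5, 158.8, 220.8]
ee_rot: [0.816, -0.579, -0.0, 0.001]
contact_force: [1.0, -0.3, 0.2]
gripper_width: 85.5
grasp_force: 0.0
clock: 11.85
position: [444.8, 256.9, 220.8]
ee_rot: [0.816, -0.579, -0.0, 0.001]
contact_force: [2.3, -0.4, 0.8]
gripper_width: 85.6
grasp_force: 0.0
clock: 12.35
position: [430.6, 336.4, 221.2]
ee_rot: [0.816, -0.579, -0.0, 0.001]
contact_force: [0.9, 0.3, 0.3]
gripper_width: 85.7
grasp_force: 0.0
```

```bash
python3 -m jog '[[[0,0.05,-0.3],[0,0,0],-1],[[0,0.05,-0.6],[0,0,0],-1],[[0,0.05,-0.9],[0,0,0],-1],[[0,0.05,-0.9],[0,0,0],-1]]'; python3 -m jog '[[[0,0,-0.15],[0,0,0],-1],[[0,0,-0.3],[0,0,0],-1],[[0,0,-0.34],[0,0,0],-1],[[0,0,-0.34],[0,0,0],-1],[[0,0,-0.34],[0,0,0],-1]]'; python3 - <<'E'
from h import *
s=grab('side','s5');d=grab('top','t5')
cv2.imwrite('pics/c5.png',np.hstack([cv2.resize(s['frame'][110:270,80:260],(390,347)),cv2.resize(d['frame'][230:390,60:240],(390,347))])[:,:,::-1])
E
```

```text
clock: 12.75
position: [428.8, 338.9, 128.1]
ee_rot: [0.815, -0.579, -0.001, 0.005]
contact_force: [-0.8, 0.2, -0.5]
gripper_width: 85.2
grasp_force: 0.0
clock: 13.25
position: [431.2, 343.1, 99.4]
ee_rot: [0.816, -0.578, 0.0, -0.001]
contact_force: [0.7, -0.4, 0.9]
gripper_width: 85.3
grasp_force: 0.0
```

View pics/c5.png

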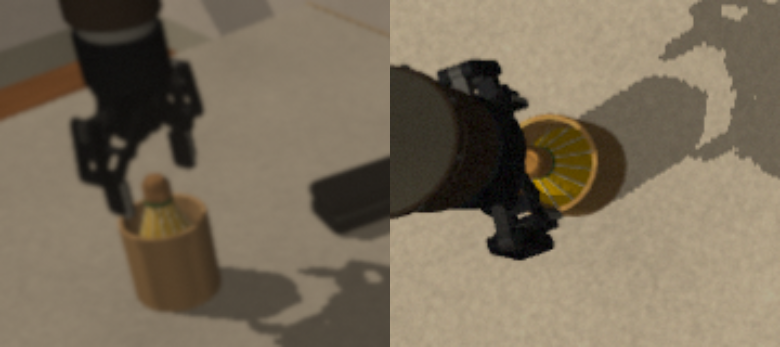

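The open fingers straddle the cork with the cup undisturbed below them. Closing the gripper and lifting straight up.

```bash
python3 -m jog '[[[0,0,0],[0,0,0],0],[[0,0,0],[0,0,0],0.3],[[0,0,0],[0,0,0],0.5],[[0,0,0],[0,0,0],1],[[0,0,0],[0,0,0],1],[[0,0,0],[0,0,0],1],[[0,0,0],[0,0,0],1],[[0,0,0],[0,0,0],1],[[0,0,0],[0,0,0],1],[[0,0,0],[0,0,0],1]]' && python3 -m jog '[[[0,0,0.05],[0,0,0],1],[[0,0,0.15],[0,0,0],1],[[0,0,0.25],[0,0,0],1],[[0,0,0.35],[0,0,0],1],[[0,0,0.45],[0,0,0],1],[[0,0,0.6],[0,0,0],1],[[0,0,0.8],[0,0,0],1],[[0,0,1],[0,0,0],1],[[0,0,1],[0,0,0],1]]'; python3 - <<'E'
from h import *
np.set_printoptions(precision=1,suppress=True)
s=grab('side','s6');d=grab('top','t6')
cv2.imwrite('pics/c6.png',np.hstack([cv2.resize(s['frame'][70:270,80:305],(390,347)),cv2.resize(d['frame'][230:390,60:240],(390,347))])[:,:,::-1])
for q,a in((d,(95,175,260,345)),(s,(130,190,180,255))):
  p=np.array([w_range(q,u,v) for u in range(*a[:2]) for v in range(*a[2:]) if q['range_z'][v,u]>0]);p=p[(p[:,2]>80)&(p[:,2]<89)];print(p.min(0),p.max(0),len(p))
E
```

```text
clock: 14.35
position: [430.5, 342.9, 98.2]
ee_rot: [0.816, -0.578, 0.0, -0.0]
contact_force: [-0.1, -0.2, 2.0]
gripper_width: 24.0
grasp_force: 58.8
clock: 15.25
position: [431.7, 344.2, 201.8]
ee_rot: [0.816, -0.578, 0.0, -0.004]
contact_force: [-0.6, -0.6, 0.3]
gripper_width: 24.2
grasp_force: 58.8
[389.8 301.2  80.2] [470.1 366.8  88.9] 274
[390.  300.1  80. ] [471.2 384.5  89. ] 409
```

View pics/c6.png

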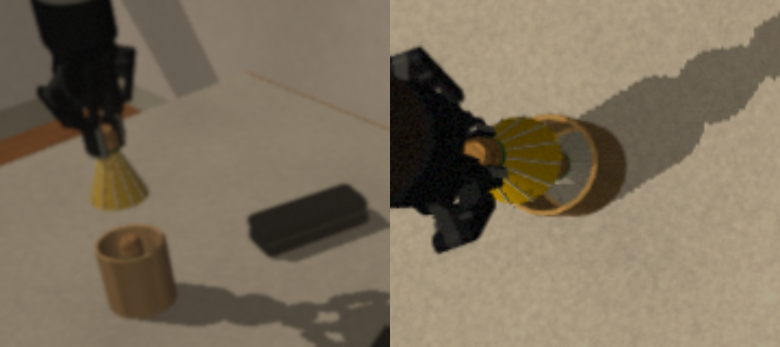

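The yellow shuttlecock is out, and the cup stands unmoved with the white one inside. Moving over the plate.

```bash
python3 -m jog '[[[0.14,-0.4,0],[0,0,0],1],[[0.28,-0.8,0],[0,0,0],1],[[0.3,-1,0],[0,0,0],1]]'; python3 -m jog '[[[0.14,-0.4,0],[0,0,0],1],[[0.28,-0.8,0],[0,0,0],1],[[0.3,-1,0],[0,0,0],1]]'; python3 -m jog '[[[0.14,-0.4,0],[0,0,0],1],[[0.28,-0.8,0],[0,0,0],1],[[0.3,-1,0],[0,0,0],1]]'; python3 -m jog '[[[0.14,-0.4,0],[0,0,0],1],[[0.25,-0.75,0],[0,0,0],1],[[0.25,-0.83,0],[0,0,0],1],[[0.25,-0.83,0],[0,0,0],1],[[0.25,-0.83,0],[0,0,0],1]]'; python3 -m jog '[[[0,0,0],[0,0.06,0],1],[[0,0,0],[0,0.12,0],1],[[0,0,0],[0,0.18,0],1],[[0,0,0],[0,0.24,0],1],[[0,0,0],[0,0.3,0],1],[[0,0,0],[0,0.36,0],1],[[0,0,0],[0,0.375,0],1],[[0,0,0],[0,0.375,0],1],[[0,0,0],[0,0.375,0],1],[[0,0,0],[0,0.375,0],1]]'; python3 - <<'E'
from h import *
from scipy.spatial.transform import Rotation as Q
s=read_state();z=Q.from_quat(s['ee_rot']).as_matrix()[:,2];print(s['joints'],z,'mid',s['position']+14*z)
E
```

```text
clock: 15.65
position: [460.1, 240.1, 196.7]
ee_rot: [0.815, -0.579, -0.0, 0.002]
contact_force: [-0.7, 0.4, 0.1]
gripper_width: 23.8
grasp_force: 58.8
clock: 15.95
position: [490.3, 140.0, 196.8]
ee_rot: [0.815, -0.579, -0.001, 0.001]
contact_force: [1.0, 0.3, 0.4]
gripper_width: 24.0
grasp_force: 58.8
clock: 16.25
position: [520.4, 40.1, 196.7]
ee_rot: [0.815, -0.579, -0.001, 0.001]
contact_force: [-0.6, 0.3, -0.1]
gripper_width: 23.6
grasp_force: 58.8
clock: 16.75
position: [544.8, -39.8, 197.4]
ee_rot: [0.816, -0.578, -0.001, 0.0]
contact_force: [0.6, 0.0, 1.0]
gripper_width: 24.3
grasp_force: 58.8
clock: 17.75
position: [545.3, -39.6, 199.1]
ee_rot: [0.755, -0.534, -0.311, 0.221]
contact_force: [0.2, 0.8, 0.6]
gripper_width: 24.2
grasp_force: 58.9
[ 0.15929613  0.69157652  0.28125089 -0.11910843 -1.93495277  0.18279985] [-0.70549688 -0.00088457 -0.70871247] mid [535.38099698 -39.63617536 189.13206105]
```

Lower by 27 mm, settle, and verify.

```bash
python3 -m jog '[[[0,0,-0.1],[0,0,0],1],[[0,0,-0.2],[0,0,0],1],[[0,0,-0.27],[0,0,0],1],[[0,0,-0.27],[0,0,0],1],[[0,0,-0.27],[0,0,0],1],[[0,0,-0.27],[0,0,0],1],[[0,0,-0.27],[0,0,0],1],[[0,0,-0.27],[0,0,0],1]]'; python3 - <<'E'
from h import *
np.set_printoptions(precision=1,suppress=True)
s=grab('side','s7');d=grab('top','t7')
cv2.imwrite('pics/c7.png',np.hstack([cv2.resize(s['frame'],(400,300)),cv2.resize(d['frame'],(400,300))])[:,:,::-1])
for q in(s,d):
  m=cv2.inRange(cv2.cvtColor(q['frame'],cv2.COLOR_RGB2HSV),(19,130,60),(32,255,255));v,u=np.nonzero(m)
  p=np.array([w_range(q,x,y) for x,y in zip(u,v) if q['range_z'][y,x]>0]);p=p[(p[:,2]>60)&(p[:,0]>450)&(p[:,2]<250)]
  if len(p): print(len(p),p.min(0),p.max(0),p.mean(0))
E
```

```text
clock: 18.55
position: [545.5, -40.2, 171.2]
ee_rot: [0.754, -0.534, -0.312, 0.221]
contact_force: [-0.0, 0.7, -0.1]
gripper_width: 23.8
grasp_force: 58.9
513 [484.6 -72.6 141.3] [541.2 -25.8 179.6] [508.9 -49.8 162.2]
829 [450.5 -70.   62.7] [548.2 377.1 184.2] [506.7 -13.7 155.7]
```

View pics/c7.png

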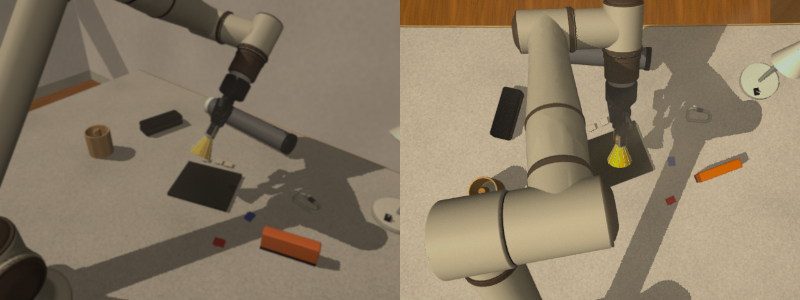

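The yellow shuttlecock is held tipped over the plate (side picture about 200,145), the chips lie beyond the plate, and the block, cup, case and carabiner are in place.

```bash
python3 -c "
from bench import job_done;print(job_done())"
```

```text
the job is handed in; nothing more can be done
None
```

I handed the job in at about 18.6 s: the chips are on the shelf beyond the plate and the scraper block is released at its original spot. The yellow shuttlecock is held about 150 mm above the plate's middle at 45°, with the cup, white shuttlecock, case and carabiner left in place.

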